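# Centre the relay board on the preheater plate

### The job

Pick up the circuit board that carries the single, plain rectangular black relay block and set it down gently, without dropping it, flat in the centre of the preheater's plate: midway between the two rails and midway between the two end stops, with its long edges parallel to the rails (either way round). Leave the two other circuit boards where they lie.

Things in the scene. Friction and masses are not known exactly. Their poses are not given: they have to be found in the camera images.
- relay_centre (a point): Centre of the black relay block (30 along x, 24 along y, 20 mm high) in the middle of a loose green board, 80 (x) by 50 (y) by 2 mm, about 60 g, flat on the bench. The point is half-way up the block, 12 mm above the board's underside. x: along the long edges, z up. A grey terminal block, 12 mm high, stands at the +x edge (x 28 to 38 mm); otherwise the board around the relay is clear.
- plate_centre (a point): Centre of the top of the preheater's flat metal plate, 45 mm above the bench; fixed black unit, 200 by 190 mm. x is parallel to the two aluminium rails, y across, z up. Rails: inner faces 65 mm either side of the centre, 22 mm above the plate, 230 mm long. Steel end stops: inner faces at x = -70 and 70 mm, 10 mm above the plate.
- cap_board_centre (a point): Bystander, left alone: a loose green board of the same 80 by 50 by 2 mm with two round black capacitors (22 mm across, 24 mm high) side by side along x. The point is in the middle of the board, 12 mm above its underside; x along its long edges, z up.
- chip_board_centre (a point): Bystander, left alone: a loose green board of the same 80 by 50 by 2 mm with only three narrow flat black chips (8 by 26 mm, 3 mm high) and a grey terminal block. The point is in the middle of the board's upper surface; x along its long edges, z up.
Things that resemble listed ones, but are neither listed nor needed, are in the scene too. What is shaped like the part that bears relay_centre but blue or pink is not meant.

How it is judged:
By the outcome, as a careful person would: the job done as asked, in the order asked, and still so for the second after the job is handed in, with the robot touching nothing.
It also fails if it takes over 38 s, if anything falls off the work surface, if the arm or the gripper's body presses on something with over 40 N, if the wrist force passes 120 N, or if a joint passes its speed limit or range.

### The arm

A 6-joint arm with a two-finger parallel gripper is mounted at the origin on the work surface. World frame = base frame: x ahead of the robot, y to its left, z up, the work surface at z = 0. Lengths are in mm, angles in rad, forces in N, time in s.
With the tool pointing down it reaches from about 425 to 950 mm from the base axis. Payload 14.7 kg.
Tool frame: the origin (TCP) lies between the finger pads; the fingertips stand 8 mm ahead of it and the grasp point (between the pads) lies 11 mm behind it; z points along the fingers, y is the line along which they close (so a half turn about z gives the same grasp; the last joint's range is limited). The gripper opens to 85 mm and grips with 20 to 120 N. Pads are 22 mm wide; open, the fingers measure 114 mm over their backs; the gripper's body (76 mm by 85 mm) begins 54 mm behind the grasp point. The pads swing forward as they close: fully open they stand 13 mm farther back than shut.
Start: joints at [-1.188, 0.48, 1.596, -0, 1.065, -0.047], TCP at [270.862, -590.868, 202.197] pointing down, gripper open.
Joint ranges: [-2.75, 2.75], [-0.82, 2.05], [0.23, 2.67], [-1.56, 4.7], [0.09, 2.69], [-2.92, 2.92]. Speed limits (rad/s): [1.89, 1.89, 2.39, 3.01, 3.01, 3.01].

### API

Orientations are given as a rotation vector (axis times angle).
In Python, from station import manip gives the robot as it stands.
- The arm moves only by the tool servo_tool, never from a script. Its argument "rows" is text: rows parted by semicolons, each of 7 numbers parted by spaces: the turn, a rotation vector about the tool's x, y, z in rad, then the shift along the tool's x, y, z in mm, then the finger opening in mm, from 0 to 85.4. In form: ax ay az tx ty tz fingers; .... A call has 1 to 8 rows; each row shifts and turns the commanded pose from where the row before left it, along the tool's axes as they then stand; what a row does not reach is not made up. A row lasts 1/10 s, in which the tool goes at most 50 mm and 8.59 degrees, less where a joint would pass 70% of its speed; a pose out of reach is approached as far as the arm can. A call is refused whole if a number of a shift passes 50 or a number of a turn 0.15, either way. A call with a gripper value outside its range is refused whole. The fingers move at their own pace and stop on an object; "newtons" is the grip in N (left out, the last holds). Time passes only in rows, so rows that do not move let the fingers close. It gives the time, the measured TCP pose, the force, the opening and the grip force at its end, in the units of the state.
- manip.sense(): the state, without advancing time (a new reading comes with each control period).
- manip.grab_frame(name): name is "side" or "top"; returns a dict with "pixels" (420x560x3 uint8, red, green, blue), "camera_matrix" (3x3 intrinsics, pixels), "dist" ([k1, k2, p1, p2, k3] as OpenCV has them; the pictures are not rectified), "xyz" and "rotation" of the camera in the world. Camera axes: x right, y down, z forward; pixel columns grow to the right and rows downward; lengths in mm; the calibration is good to about 2 mm. A picture is of the moment at which its call begins. There is no depth.
- manip.finish_job(): hands the job in; it is judged then, once.
Trained networks look in a picture, given as the dict that the camera call returned (one of the last four; its "shot" number tells which), for a name from the list of things; names that differ only in an ending like _2 or _b are one class to them, and where a whole thing is asked for, a point or a joint stands for the part that bears it (a point fixed in the world has none). Each returns a list of dicts, best first, with "confidence" (0 to 1); they miss things now and then, are a little off and sometimes report something else, mostly with a low value. They report only what shows in the picture. A call takes as long as a camera call. They do not tell look-alikes from the thing itself.
- manip.recognise(picture, query): "point" ([row, column] in pixels, amid what is visible of it).
The state is a dict: "clock": time; "joints": joint angles; "joint_velocities": joint speeds; "joint_efforts": joint torques, N m; "tcp_pos": TCP position; "tool_rot": TCP orientation; "contact_force": force on the tool from outside, world axes, zero at the start; "wrist_torque": the same for the moment, N m; "gripper_width": finger opening in mm; "grip_force": force on a finger pad.
Only numpy, scipy, OpenCV 4.12 (cv2) and the standard library are available. Lean on these libraries where they do the work, as an engineer would, in place of code of your own. Each camera call takes 0.05 s, during which the arm holds its last target. There are 200 camera calls.

## Working session

There is one attempt and no reset: what is moved stays moved. The work goes in short steps, Python scripts to look and compute and a tool call to move; the robot and the scene stay as the last step left them, time stands still between calls to the robot, and variables do not carry over. Pictures are saved under pics/ and viewed, at most 10 in all, crops included, and the job is handed in when it is done.

Besides the shell and the picture viewer there is one more tool, called after ">>>" as name(argument=value, ...) on one line, values as JSON. servo_tool: Moves the arm, as the interface text tells. Its arguments: {"type":"object","properties":{"rows":{"type":"string"},"newtons":{"type":"number"}},"required":["rows"]}

```bash
mkdir -p pics
cat > h.py <<'E'
import numpy as np, cv2
from station import manip
def ray(f,p):
    K=np.array(f["camera_matrix"],float);d=np.array(f["dist"],float)
    u=cv2.undistortPoints(np.array([[[p[1],p[0]]]],float),K,d)[0,0]
    R=np.array(f["rotation"],float)
    if R.size==3:R=cv2.Rodrigues(R)[0]
    return np.array(f["xyz"],float),R@np.array([u[0],u[1],1])
def onz(f,p,z):
    o,r=ray(f,p);return o+r*(z-o[2])/r[2]
def px(f,X):
    R=np.array(f["rotation"],float)
    if R.size==3:R=cv2.Rodrigues(R)[0]
    rv=cv2.Rodrigues(R.T)[0];t=-R.T@np.array(f["xyz"],float)
    return cv2.projectPoints(np.array(X,float).reshape(-1,3),rv,t,np.array(f["camera_matrix"],float),np.array(f["dist"],float))[0][:,0]
E
python3 - <<'E'
from h import *
np.set_printoptions(precision=1,suppress=True)
Z=dict(relay_centre=12,plate_centre=45,cap_board_centre=12,chip_board_centre=2)
for n in("top","side"):
    f=manip.grab_frame(n);cv2.imwrite(f"pics/{n}0.png",f["pixels"][:,:,::-1])
    print(n,f["xyz"],np.shape(f["rotation"]))
    for q,z in Z.items():
        for d in manip.recognise(f,q):print(q,round(d["confidence"],2),np.array(d["point"]),onz(f,d["point"],z))
s=manip.sense();print(s["clock"],s["tcp_pos"],s["tool_rot"],s["gripper_width"])
E
```

```text
top [403.5 -67.4 958.2] (3,)
relay_centre 0.93 [235.9 316.1] [ 465. -126.   12.]
relay_centre 0.91 [291.7 304.3] [342.2 -99.3  12. ]
relay_centre 0.68 [183.8 296.3] [583.2 -81.8  12. ]
relay_centre 0.63 [232.7 267. ] [472.  -16.2  12. ]
plate_centre 0.82 [179.4 178.9] [586.5 176.6  45. ]
cap_board_centre 0.68 [222.2 408.1] [ 496.1 -331.9   12. ]
chip_board_centre 0.68 [169.9 344. ] [ 617.6 -191.6    2. ]
side [ 501.7 -667.   412.3] (3,)
relay_centre 0.87 [264.5 195.1] [ 346.3 -110.7   12. ]
relay_centre 0.69 [276.1 261.1] [ 464.2 -142.3   12. ]
relay_centre 0.64 [242.4 270.7] [477.1 -36.8  12. ]
relay_centre 0.6 [263.  330.8] [ 584.9 -103.7   12. ]
plate_centre 0.71 [189.1 321. ] [585.6 135.6  45. ]
cap_board_centre 0.9 [380.  275.7] [ 492.7 -351.2   12. ]
chip_board_centre 0.85 [302.6 360.7] [ 623.2 -196.6    2. ]
0.5 [ 270.9 -590.9  202.2] [-3.1 -0.7  0. ] 85.47570595309978
```

View pics/top0.png

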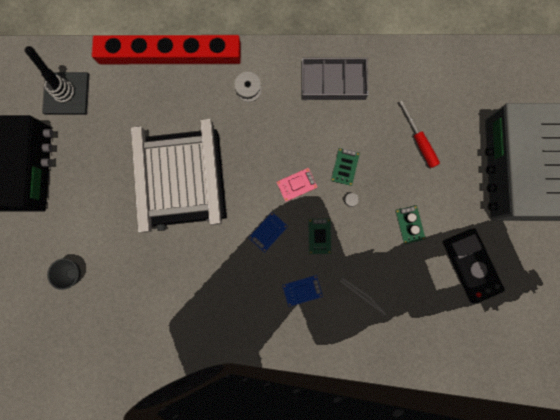

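View pics/side0.png

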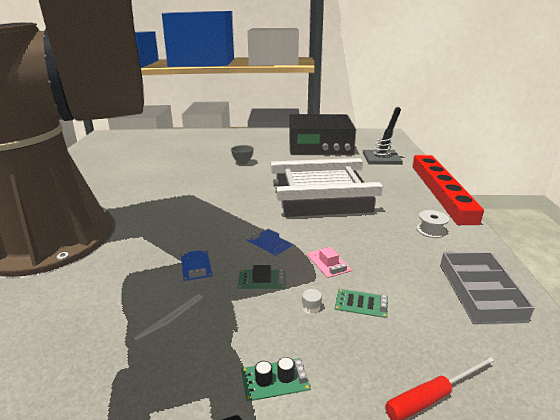

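Relay-like things in the top picture (row, col): (236,319) is green with a black block, (292,304) and (233,267) are blue, and (184,297) is pink. The cap board is at (222,410) and the chip board at (167,345). Only (236,319), at (276,261) in the side picture, fits: it is green with a single plain block. I'll confirm this in a crop.

Run:
```python
from h import *
np.set_printoptions(precision=1,suppress=True)
t=cv2.imread("pics/top0.png");s=cv2.imread("pics/side0.png")
g=lambda c:np.clip(255*(c/255.)**.5,0,255).astype(np.uint8)
a=g(cv2.resize(t[210:262,290:345],(440,416),interpolation=cv2.INTER_CUBIC))
b=g(cv2.resize(t[110:240,120:230],(352,416),interpolation=cv2.INTER_CUBIC))
cv2.imwrite("pics/c0.png",np.hstack([a,b]))
f=manip.grab_frame("top");im=f["pixels"].astype(int)
R,G,B=im[...,0],im[...,1],im[...,2]
m=((G>R+8)&(G>B+4)).astype(np.uint8); sub=np.zeros_like(m);sub[214:258,300:340]=m[214:258,300:340]
pts=np.argwhere(sub);print(len(pts))
W=np.array([onz(f,p,2)[:2] for p in pts],np.float32)
print(cv2.minAreaRect(W),cv2.boxPoints(cv2.minAreaRect(W)))
hull=cv2.minAreaRect(pts.astype(np.float32));print(cv2.boxPoints(hull))
# rails: bright pixels
m=(im.min(2)>120).astype(np.uint8);n,l,st,c=cv2.connectedComponentsWithStats(m)
for i in range(1,n):
    if st[i,4]>150:
        p=np.argwhere(l==i);W=np.array([onz(f,q,67)[:2] for q in p],np.float32);r=cv2.minAreaRect(W);print(st[i],r,cv2.boxPoints(r).tolist())
```

```text
490
((465.47076416015625, -134.1737518310547), (47.54655838012695, 76.79415130615234), 89.43824768066406) [[ 426.8 -157.6]
 [ 503.6 -158.3]
 [ 504.1 -110.8]
 [ 427.3 -110. ]]
[[219. 309.]
 [253. 309.]
 [253. 330.]
 [219. 330.]]
[235  72  25  24 411] ((796.9781494140625, 27.451950073242188), (53.17578125, 52.16878890991211), 44.260414123535156) [[759.7317504882812, 27.576705932617188], [796.1414184570312, -9.785280227661133], [834.2245483398438, 27.327194213867188], [797.8148803710938, 64.68917846679688]]
[ 145  119   75  105 3905] ((595.244873046875, 166.99960327148438), (229.59573364257812, 144.95346069335938), 6.493017196655273) [[472.987548828125, 226.0298614501953], [489.379150390625, 82.00617980957031], [717.502197265625, 107.96934509277344], [701.110595703125, 251.99302673339844]]
[ 131  126   17  106 1045] ((585.2635498046875, 256.7516174316406), (229.47755432128906, 21.3857364654541), 6.4621405601501465) [[470.05035400390625, 254.4630889892578], [472.45721435546875, 233.21322631835938], [700.4767456054688, 259.0401611328125], [698.0698852539062, 280.2900085449219]]
[168 146  11  61 396] ((589.7180786132812, 183.90292358398438), (132.45933532714844, 14.111680030822754), 6.358901023864746) [[523.1143798828125, 183.58001708984375], [524.6773681640625, 169.55514526367188], [656.32177734375, 184.225830078125], [654.7587890625, 198.25070190429688]]
```

View pics/c0.png

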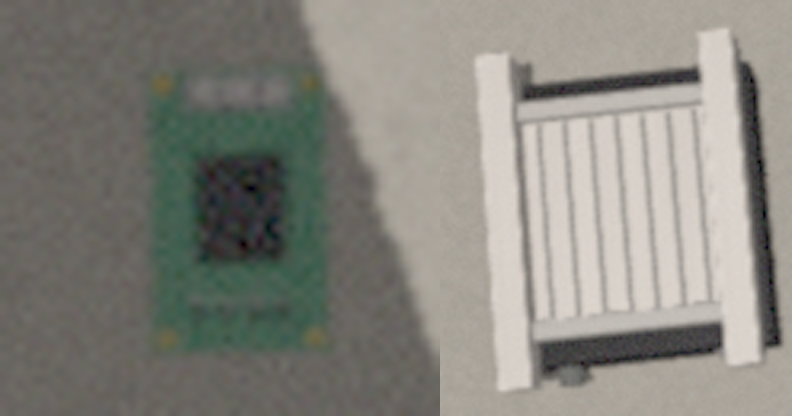

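The crop confirms it: a green board with one plain black block at about (236,320), grey terminal towards +x, long edges almost along world x. Next I'll check my pose estimates by projecting them into both views.

```bash
cat >> h.py <<'E'
def box(c,yaw,x0,x1,y0,y1,z):
    R=np.array([[np.cos(yaw),-np.sin(yaw)],[np.sin(yaw),np.cos(yaw)]])
    P=np.array([[x0,y0],[x1,y0],[x1,y1],[x0,y1]])@R.T+np.array(c)[:2]
    return np.c_[P,np.full(4,z)]
def draw(f,regs,boxes,k=4):
    out=[]
    for (r0,r1,c0,c1) in regs:
        im=np.clip(255*(f["pixels"][r0:r1,c0:c1,::-1]/255.)**.6,0,255).astype(np.uint8)
        im=cv2.resize(im,None,fx=k,fy=k,interpolation=cv2.INTER_CUBIC)
        for b,col in boxes:
            q=((px(f,b)-[c0,r0]+.5)*k).astype(np.int32);cv2.polylines(im,[q],True,col,1,cv2.LINE_AA)
        out.append(im)
    return out
def plate(c,y):
    return [(box(c,y,-115,115,65,87,67),(0,0,255)),(box(c,y,-115,115,-87,-65,67),(0,0,255)),(box(c,y,-70,70,-65,65,55),(255,0,0))]
def board(c,y,z=0,tz=(0,0)):
    return [(box(c,y,-40,40,-25,25,z+2),(0,255,255)),(box(c,y,-15,15,-12,12,z+22),(255,0,255))]
E
python3 - <<'E'
from h import *
B=plate((593.8,181.2),.1129)+board((465.5,-134.2),-.005)
t=manip.grab_frame("top");s=manip.grab_frame("side")
a,b=draw(t,[(110,240,125,225),(210,260,290,345)],B,4)
c,d=draw(s,[(150,220,265,390),(255,300,230,300)],B,3)
C=np.zeros((600,800,3),np.uint8)
for i,(y,x) in zip((a,cv2.resize(b,None,fx=1.5,fy=1.5)if 0 else b,c,cv2.resize(d,None,fx=1.2,fy=1.2)),((0,0),(0,405),(210,405),(430,405))):
    i=i[:600-y,:800-x];C[y:y+i.shape[0],x:x+i.shape[1]]=i
cv2.imwrite("pics/o1.png",C)
E
```

```text
(no output)
```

View pics/o1.png

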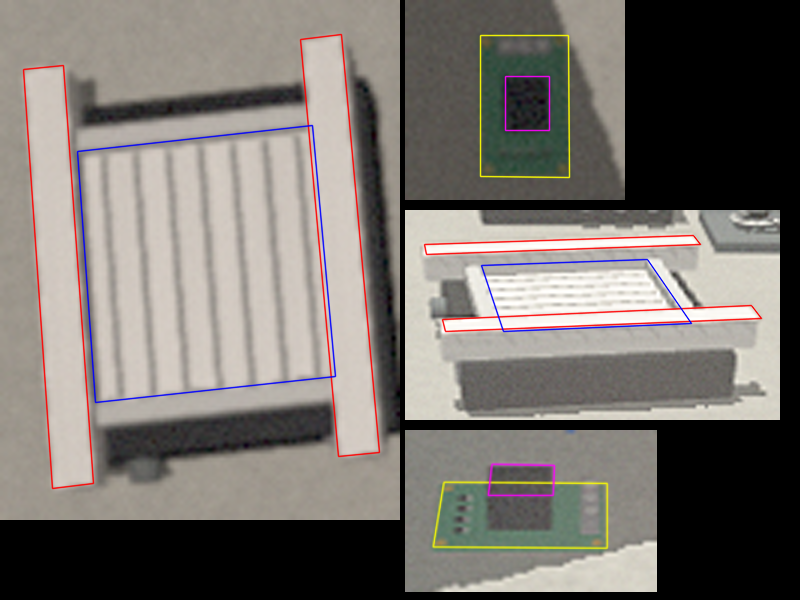

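The overlay matches in both views: rails, stops, board edge and relay outlines all coincide. The board is at (465.5,-134.2) with yaw -0.005, and the plate centre is at (593.8,181.2) with yaw 0.113. Now the deltas.

```bash
cat >> h.py <<'E'
from scipy.spatial.transform import Rotation as Ro
def delta(p,yaw,half=None):
    """shift in current tool axes, and turn, to reach tcp p with tool y along the y of a frame at yaw (pointing down)"""
    s=manip.sense();R=Ro.from_rotvec(s["tool_rot"]).as_matrix()
    c=[]
    for h in(0,np.pi):
        T=Ro.from_euler('z',yaw+h).as_matrix()@np.diag([1,-1,-1.])
        c.append(Ro.from_matrix(R.T@T).as_rotvec())
    print("t",round(s["clock"],2),"tcp",np.round(s["tcp_pos"],1),"j",np.round(s["joints"],2),"w",round(s["gripper_width"],1))
    print("axes\n",np.round(R,3));print("shift",np.round(R.T@(np.array(p)-s["tcp_pos"]),1),"turns",np.round(c,3))
E
python3 - <<'E'
from h import *
delta((465.5,-134.2,120),-.005)
E
```

```text
t 0.65 tcp [ 270.9 -590.8  202.2] j [-1.19  0.48  1.6   0.    1.07 -0.05] w 85.4
axes
 [[ 0.909  0.417 -0.   ]
 [ 0.417 -0.909  0.   ]
 [ 0.    -0.    -1.   ]]
shift [ 367.2 -334.    82.2] turns [[-0.    -0.     0.435]
 [ 0.    -0.    -2.707]]
```

>>> servo_tool(rows="0 0 0 15 -14 0 50; 0 0 0 30 -27 0 50; 0 0 0 30 -27 0 50; 0 0 0 30 -27 0 50; 0 0 0 30 -27 0 50; 0 0 0 30 -27 0 50; 0 0 0 30 -27 0 50; 0 0 0 30 -27 0 50", newtons=40)

```text
clock: 1.45
tcp_pos: [391.2, -311.1, 202.4]
tool_rot: [3.069, 0.669, 0.0]
contact_force: [0.4, 0.5, -0.4]
gripper_width: 49.9
grip_force: 0.0
```

>>> servo_tool(rows="0 0 0 30 -27 0 50; 0 0 0 30 -27 0 50; 0 0 0 30 -27 10 50; 0 0 0 30 -27 20 50; 0 0 0.145 12 -10 20 50; 0 0 0.145 0 0 20 50; 0 0 0.145 0 0 12 50; 0 0 0 0 0 0 50")

```text
clock: 2.25
tcp_pos: [460.8, -149.7, 119.0]
tool_rot: [-3.141, 0.012, 0.004]
contact_force: [-0.1, -0.5, 0.3]
gripper_width: 49.8
grip_force: 0.0
```

Run:
```python
from h import *
delta((465.5,-134.2,14),-.005)
```

```text
t 2.25 tcp [ 460.8 -149.7  119. ] j [-0.38  0.37  2.05  0.    0.73  1.2 ] w 49.8
axes
 [[ 1.    -0.008 -0.002]
 [-0.008 -1.     0.001]
 [-0.002 -0.001 -1.   ]]
shift [  4.8 -15.5 105. ] turns [[-1.000e-03  2.000e-03 -3.000e-03]
 [ 4.000e-03  1.000e-03  3.139e+00]]
```

>>> servo_tool(rows="0 0 0 2.4 -8 20 50; 0 0 0 2.4 -7.5 20 50; 0 0 0 0 0 20 50; 0 0 0 0 0 10 50; 0 0 0 0 0 0 50; 0 0 0 0 0 0 50")

```text
clock: 2.85
tcp_pos: [466.9, -135.2, 50.9]
tool_rot: [3.141, -0.006, 0.001]
contact_force: [-0.1, 0.3, 0.5]
gripper_width: 50.0
grip_force: 0.0
```

Run:
```python
from h import *
delta((465.5,-134.2,14),-.005)
B=board((465.5,-134.2),-.005)
t=manip.grab_frame("top");s=manip.grab_frame("side")
a,=draw(t,[(200,265,280,360)],B,5);c,=draw(s,[(200,300,210,310)],B,4)
C=np.zeros((400,800,3),np.uint8);C[:325,:400]=a;C[:,400:]=c
cv2.imwrite("pics/o2.png",C)
```

```text
t 2.85 tcp [ 466.9 -135.2   50.9] j [-0.34  0.48  2.1  -0.    0.56  1.23] w 50.0
axes
 [[ 1.    -0.004  0.001]
 [-0.004 -1.    -0.   ]
 [ 0.001  0.    -1.   ]]
shift [-1.4 -1.  36.9] turns [[ 0.000e+00 -1.000e-03  1.000e-03]
 [ 1.000e-03  0.000e+00 -3.141e+00]]
```

View pics/o2.png

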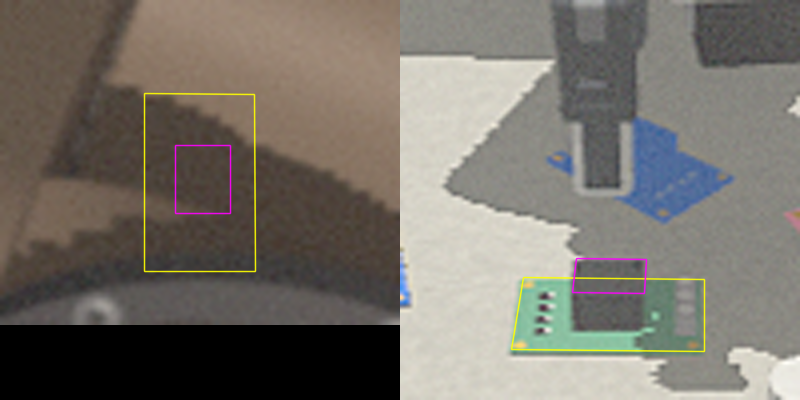

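Side view: the open fingers straddle the relay, with the near fingertip at side pixel (row 248, col 261), so it's safe to descend.

>>> servo_tool(rows="0 0 0 -0.7 -0.5 9 50; 0 0 0 -0.7 -0.5 9 50; 0 0 0 0 0 8 50; 0 0 0 0 0 6 50; 0 0 0 0 0 3 50; 0 0 0 0 0 1 50; 0 0 0 0 0 0 50")

```text
clock: 3.65
tcp_pos: [465.1, -133.8, 14.1]
tool_rot: [-3.141, 0.008, 0.0]
contact_force: [0.9, 0.2, 0.6]
gripper_width: 49.9
grip_force: 0.0
```

Run:
```python
from h import *
delta((465.5,-134.2,13),-.005)
s=manip.grab_frame("side")
B=board((465.5,-134.2),-.005)
cv2.imwrite("pics/o3.png",draw(s,[(220,300,220,310)],B,6)[0])
o,r=ray(s,(248,260.8));print(o+r*(-162-o[1])/r[1])
```

```text
t 3.65 tcp [ 465.1 -133.8   14.1] j [-0.34  0.55  2.12  0.    0.47  1.23] w 49.9
axes
 [[ 1.    -0.005 -0.   ]
 [-0.005 -1.     0.   ]
 [-0.    -0.    -1.   ]]
shift [0.4 0.4 1.1] turns [[-0.     0.    -0.   ]
 [ 0.     0.     3.141]]
[ 466.55790413 -162.           81.18954351]
```

View pics/o3.png

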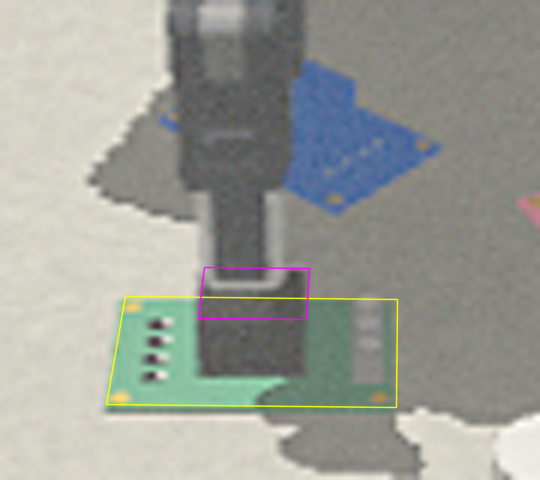

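Run:
```python
from h import *
s=manip.grab_frame("side")
for p in((268.3,260.5),(251.5,260)):
  for y in(-162,-150,-134,-109):
    o,r=ray(s,p);print(p,y,np.round(o+r*(y-o[1])/r[1],1))
q=px(s,[[465,-159,6],[465,-162,14],[465,-109,6],[465,-134,14]]);print(q)
cv2.imwrite("pics/o4.png",cv2.resize(s["pixels"][100:300,180:340,::-1],None,fx=3,fy=3,interpolation=cv2.INTER_CUBIC))
st=manip.sense();print(st["contact_force"])
```

```text
(268.3, 260.5) -162 [ 465.1 -162.    42.6]
(268.3, 260.5) -150 [ 464.2 -150.    33.8]
(268.3, 260.5) -134 [ 463.  -134.    22.1]
(268.3, 260.5) -109 [ 461.2 -109.     3.8]
(251.5, 260) -162 [ 465.1 -162.    74.7]
(251.5, 260) -150 [ 464.3 -150.    66.7]
(251.5, 260) -134 [ 463.1 -134.    56. ]
(251.5, 260) -109 [ 461.3 -109.    39.3]
[[261.14884982 285.22172675]
 [260.92625385 282.51216973]
 [262.61391836 267.28374913]
 [261.78630709 272.17787497]]
[-0.28038263  0.43604925 -0.15799707]
```

View pics/o4.png

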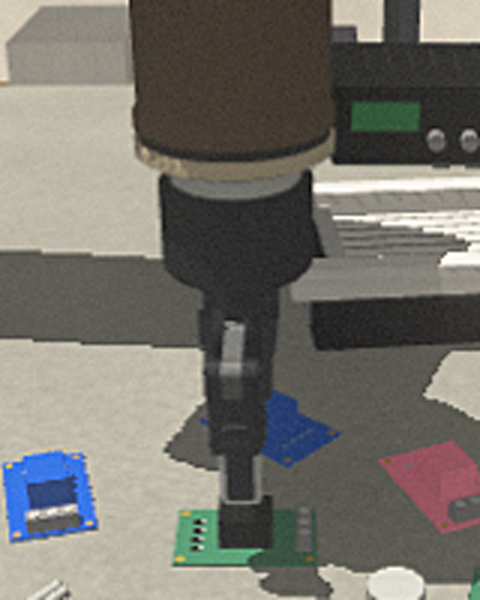

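The visible tip seems higher than the tool data suggests. I'll close gently at low force and watch the opening and force.

>>> servo_tool(rows="0 0 0 0 0 0 40; 0 0 0 0 0 0 34; 0 0 0 0 0 0 30; 0 0 0 0 0 0 30", newtons=20)

```text
clock: 4.15
tcp_pos: [465.2, -133.8, 14.3]
tool_rot: [3.142, -0.008, 0.0]
contact_force: [0.2, 0.0, -0.2]
gripper_width: 30.0
grip_force: 0.0
```

>>> servo_tool(rows="0 0 0 0 0 0 20; 0 0 0 0 0 0 20; 0 0 0 0 0 0 20; 0 0 0 0 0 0 20")

```text
clock: 4.55
tcp_pos: [465.1, -133.8, 14.2]
tool_rot: [3.142, -0.008, 0.0]
contact_force: [-0.5, 0.6, -0.2]
gripper_width: 20.0
grip_force: 0.0
```

Run:
```python
from h import *
s=manip.grab_frame("side")
cv2.imwrite("pics/o5.png",draw(s,[(220,300,220,310)],board((465.5,-134.2),-.005),6)[0])
st=manip.sense();print(st)
```

```text
{'clock': 4.6, 'joints': array([-3.42815303e-01,  5.49252839e-01,  2.12470118e+00,  4.68032356e-05,
        4.67650667e-01,  1.23318382e+00]), 'joint_velocities': array([ 8.85241890e-05, -2.24045176e-03,  1.40648333e-04,  1.41903430e-03,
       -4.38173679e-04,  8.22438611e-04]), 'joint_efforts': array([ 1.20631794e-03, -7.84975791e+01, -1.97455037e+01,  2.51998645e-04,
        1.31565048e-03,  2.47250745e-05]), 'tcp_pos': array([ 465.12547127, -133.82582518,   14.19268954]), 'tool_rot': array([-3.14155795e+00,  8.23808151e-03,  6.75527099e-06]), 'contact_force': array([-0.50975774,  0.05671252,  1.09615479]), 'wrist_torque': array([0.00873155, 0.00980581, 0.06350537]), 'grip_force': 0.0, 'gripper_width': 19.998951514811168}
```

View pics/o5.png

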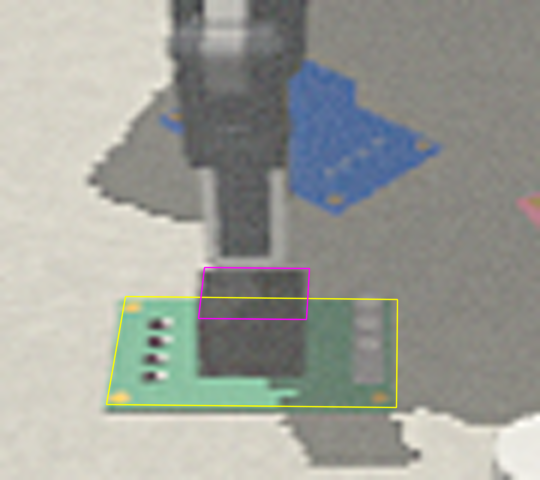

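The fingers closed to 20 mm without touching anything, and the tips show at side row 263. So they really are well above the relay, and the tips sit about 35 mm higher than the given tool data says. I'll reopen and go down in small watched steps.

>>> servo_tool(rows="0 0 0 0 0 0 50; 0 0 0 0 0 0 50; 0 0 0 0 0 0 50; 0 0 0 0 0 4 50; 0 0 0 0 0 5 50; 0 0 0 0 0 5 50; 0 0 0 0 0 4 50; 0 0 0 0 0 0 50")

```text
clock: 5.4
tcp_pos: [464.7, -133.7, -4.5]
tool_rot: [-3.141, 0.008, 0.002]
contact_force: [-0.7, 0.8, -0.2]
gripper_width: 49.7
grip_force: 0.0
```

```bash
cat >> h.py <<'E'
def prof(f,r0=262,r1=292,c0=252,c1=272):
    print("cols",c0,c1)
    for r in range(r0,r1):print(r,*[("G" if p[1]>p[0]+12 else "")+str(int(p.mean())) for p in f["pixels"][r,c0:c1:2].astype(int)])
E
python3 - <<'E'
from h import *
s=manip.grab_frame("side");prof(s)
print(np.round(px(s,[[465,y,z] for y in(-159,-173) for z in (20,30,10)]),1).tolist())
st=manip.sense();print(st["tcp_pos"],st["contact_force"],st["gripper_width"])
E
```

```text
cols 252 272
262 179 110 49 48 50 50 90 97 84 93
263 188 111 48 53 52 49 88 114 87 84
264 177 111 48 50 55 49 82 120 96 92
265 182 118 51 51 48 55 80 123 35 55
266 183 129 47 56 50 52 80 123 33 54
267 180 136 39 57 52 47 84 119 38 53
268 151 137 40 59 53 54 88 122 34 58
269 G135 134 54 51 49 50 78 119 32 53
270 G90 139 48 53 49 51 85 121 40 49
271 G85 137 57 57 55 53 85 125 37 50
272 G95 135 49 55 53 48 66 123 41 48
273 G94 145 55 57 51 51 68 127 42 51
274 G88 127 53 56 43 50 64 124 37 48
275 G86 132 58 45 49 47 80 127 43 50
276 G100 114 120 104 107 105 120 102 41 52
277 G99 48 86 97 104 103 86 54 47 47
278 G99 47 45 48 38 39 39 45 50 54
279 G98 43 51 44 49 49 47 47 45 52
280 G109 48 48 47 47 47 47 53 44 56
281 G108 38 46 47 45 42 44 47 50 45
282 G104 54 56 53 56 G58 44 49 49 G53
283 G129 G135 G136 G134 G136 G136 G102 G72 G74 G66
284 G119 G124 G123 G127 G127 G137 G106 G73 G70 G69
285 G130 G125 G130 G128 G132 G96 G62 G71 G67 G68
286 G126 G128 G126 G95 G57 G60 G71 G69 G71 G68
287 G124 G120 G120 G93 G65 G64 G69 G67 G68 G71
288 G75 G75 G77 G79 G61 G74 G71 G72 G75 G71
289 192 197 201 209 92 94 92 90 95 96
290 183 179 184 185 199 145 89 88 89 91
291 180 174 180 182 183 85 96 94 91 88
[[260.9, 278.4], [260.8, 273.5], [261.1, 283.3], [260.5, 283.8], [260.3, 278.8], [260.6, 288.7]]
[ 464.82069011 -133.72405822   -4.2115575 ] [-0.35964672  0.25501492 -0.34799211] 50.1604374114546
```

>>> servo_tool(rows="0 0 0 0 0 4 50; 0 0 0 0 0 4 50; 0 0 0 0 0 3 50; 0 0 0 0 0 2 50; 0 0 0 0 0 1 50; 0 0 0 0 0 0 50")

```text
clock: 6.05
tcp_pos: [465.1, -133.8, -17.9]
tool_rot: [-3.142, 0.008, 0.0]
contact_force: [-0.1, 0.3, 0.3]
gripper_width: 50.1
grip_force: 0.0
```

Run:
```python
from h import *
s=manip.grab_frame("side");prof(s,274,292,254,268)
st=manip.sense();print(st["clock"],st["tcp_pos"],st["contact_force"],st["gripper_width"])
```

```text
cols 254 268
274 130 69 52 59 51 52 127
275 122 66 59 56 54 57 125
276 120 70 56 56 52 56 125
277 119 67 53 53 55 54 128
278 116 64 56 54 53 55 125
279 118 82 57 54 54 56 126
280 117 82 59 51 50 61 124
281 106 75 52 55 55 53 124
282 118 82 50 50 42 48 128
283 G133 130 126 128 126 123 107
284 G130 G130 G129 G127 G105 G79 G71
285 G124 G130 G132 G135 G103 G68 G71
286 G125 G126 58 G67 G64 G67 G72
287 G125 G128 G61 G71 G73 G68 G67
288 G77 G78 G65 G75 G71 G76 G74
289 198 208 95 92 96 91 99
290 181 185 204 90 92 90 92
291 175 181 189 76 88 88 94
6.1 [ 465.11313944 -133.81508541  -17.82086711] [ 0.43723709  0.36527543 -0.31845767] 50.06818523393247
```

>>> servo_tool(rows="0 0 0 0 0 2 50; 0 0 0 0 0 1 50; 0 0 0 0 0 0 40; 0 0 0 0 0 0 30; 0 0 0 0 0 0 18; 0 0 0 0 0 0 18; 0 0 0 0 0 0 18", newtons=25)

```text
clock: 6.8
tcp_pos: [465.1, -133.8, -20.7]
tool_rot: [3.142, -0.008, 0.0]
contact_force: [-0.7, 0.1, 3.4]
gripper_width: 23.1
grip_force: 25.0
```

Run:
```python
from h import *
s=manip.grab_frame("side");prof(s,274,292,254,268)
st=manip.sense();print(st["clock"],st["tcp_pos"],st["contact_force"],st["gripper_width"],st["grip_force"])
```

```text
cols 254 268
274 86 106 52 56 52 49 117
275 85 102 58 55 53 48 115
276 89 110 51 57 55 50 116
277 68 118 48 53 54 50 117
278 64 118 52 71 53 52 115
279 64 114 45 50 54 43 114
280 63 115 70 63 67 65 120
281 39 96 144 140 133 134 106
282 G80 G63 48 46 45 44 48
283 G132 G105 G69 G70 G71 G67 G67
284 G127 G95 G70 G70 G66 G72 G69
285 G127 G133 G136 G65 G68 G68 G70
286 G127 G134 G132 G66 G69 G67 G68
287 G108 G109 G110 G117 G122 G100 G68
288 80 74 76 76 G76 G79 G75
289 196 205 207 211 153 93 91
290 182 186 189 133 83 92 93
291 177 186 184 135 82 91 90
6.85 [ 465.15644862 -133.83024763  -20.69793836] [-1.29345659 -0.58946508  3.38099928] 23.00664435507885 25.09388029575348
```

Gripped at 23 mm with 25 N. Increasing the grip and lifting.

>>> servo_tool(rows="0 0 0 0 0 0 18; 0 0 0 0 0 -3 18; 0 0 0 0 0 -8 18; 0 0 0 0 0 -20 18; 0 0 0 0 0 -25 18; 0 0 0 0 0 -25 18; 0 0 0 0 0 -20 18; 0 0 0 0 0 -9 18", newtons=45)

```text
clock: 7.65
tcp_pos: [465.9, -134.1, 91.3]
tool_rot: [3.141, -0.008, 0.004]
contact_force: [-0.4, -0.3, -0.9]
gripper_width: 22.8
grip_force: 44.4
```

>>> servo_tool(rows="0 0 0 0 0 0 18")

```text
clock: 7.75
tcp_pos: [465.9, -134.1, 90.4]
tool_rot: [3.141, -0.008, 0.003]
contact_force: [0.4, 0.3, -0.6]
gripper_width: 22.6
grip_force: 44.4
```

Run:
```python
from h import *
delta((593.8,181.2,88),.113)
st=manip.sense();print(st["grip_force"],st["contact_force"])
```

```text
t 7.75 tcp [ 465.9 -134.1   90.4] j [-0.34  0.41  2.08  0.    0.65  1.23] w 22.6
axes
 [[ 1.    -0.005  0.002]
 [-0.005 -1.    -0.001]
 [ 0.002  0.001 -1.   ]]
shift [ 126.3 -315.9    2.4] turns [[ 1.000e-03 -2.000e-03 -1.180e-01]
 [-3.000e-03 -1.000e-03  3.023e+00]]
44.44821774959564 [ 0.44078421  0.33459103 -0.57266872]
```

>>> servo_tool(rows="0 0 0 4 -10 0 18; 0 0 0 8 -20 0 18; 0 0 0 12 -30 0 18; 0 0 0 12 -30 0 18; 0 0 0 12 -30 0 18; 0 0 0 12 -30 0 18; 0 0 0 12 -30 0 18; 0 0 0 12 -30 0 18")

```text
clock: 8.55
tcp_pos: [549.7, 77.8, 87.7]
tool_rot: [3.141, -0.008, -0.004]
contact_force: [0.2, -1.1, -0.3]
gripper_width: 22.8
grip_force: 44.4
```

>>> servo_tool(rows="0 0 0 12 -30 0 18; 0 0 0 12 -30 0 18; 0 0 0 8 -20 0 18; 0 0 -0.03 6 -15 0 18; 0 0 -0.03 2 -10 0 18; 0 0 -0.03 0 0 0 18; 0 0 -0.028 0 0 0 18; 0 0 0 0 0 0 18")

```text
clock: 9.35
tcp_pos: [590.1, 179.7, 89.1]
tool_rot: [3.136, 0.178, -0.001]
contact_force: [-0.3, 0.5, -1.2]
gripper_width: 23.2
grip_force: 44.4
```

Run:
```python
from h import *
delta((593.8,181.2,60),.113)
```

```text
t 9.35 tcp [590.1 179.7  89.1] j [ 0.25  0.56  1.78 -0.    0.8   1.7 ] w 23.2
axes
 [[ 0.994  0.113 -0.001]
 [ 0.113 -0.994 -0.   ]
 [-0.001  0.    -1.   ]]
shift [ 3.9 -1.1 29.1] turns [[ 0.000e+00  1.000e-03  1.000e-03]
 [-1.000e-03  0.000e+00 -3.141e+00]]
```

>>> servo_tool(rows="0 0 0 2 -0.5 5 18; 0 0 0 1.7 -0.6 8 18; 0 0 0 0 0 8 18; 0 0 0 0 0 6 18; 0 0 0 0 0 2 18; 0 0 0 0 0 0 18; 0 0 0 0 0 0 18")

```text
clock: 10.05
tcp_pos: [594.1, 182.1, 60.3]
tool_rot: [-3.137, -0.177, -0.0]
contact_force: [0.1, 0.5, -0.4]
gripper_width: 22.5
grip_force: 44.4
```

Run:
```python
from h import *
delta((593.6,181.2,24.3),.113)
s=manip.grab_frame("side");st=manip.sense();z=st["tcp_pos"][2]+20.7;print("underside",z)
B=plate((593.8,181.2),.1129)+board((593.8,181.2),.1129,z)
a,=draw(s,[(130,220,265,390)],B,6)
cv2.imwrite("pics/o6.png",a)
```

```text
t 10.05 tcp [594.1 182.1  60.3] j [0.25 0.61 1.78 0.   0.75 1.71] w 22.5
axes
 [[ 0.994  0.113  0.   ]
 [ 0.113 -0.994  0.   ]
 [ 0.    -0.    -1.   ]]
shift [-0.6  0.9 36. ] turns [[-0.    -0.    -0.   ]
 [-0.     0.     3.141]]
underside 81.12182893817378
```

View pics/o6.png

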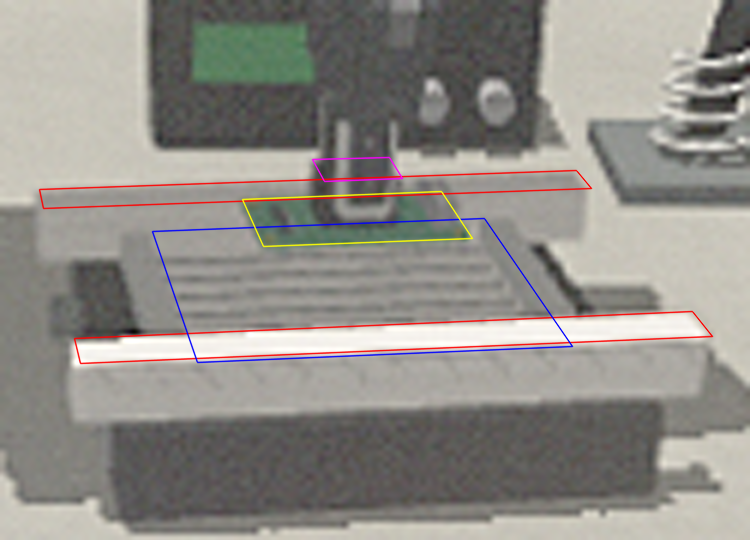

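The held board sits level and exactly on its predicted outline (side crop around (220,358)). Lowering gently.

>>> servo_tool(rows="0 0 0 -0.3 0.5 6 18; 0 0 0 -0.3 0.4 8 18; 0 0 0 0 0 8 18; 0 0 0 0 0 6 18; 0 0 0 0 0 3 18; 0 0 0 0 0 1.5 18; 0 0 0 0 0 0.5 18; 0 0 0 0 0 0 18")

```text
clock: 10.9
tcp_pos: [593.6, 181.2, 27.3]
tool_rot: [-3.137, -0.177, -0.0]
contact_force: [0.7, -0.2, -0.2]
gripper_width: 23.1
grip_force: 44.4
```

>>> servo_tool(rows="0 0 0 0 0 0.5 18; 0 0 0 0 0 0.5 18; 0 0 0 0 0 0 18")

```text
clock: 11.2
tcp_pos: [593.6, 181.1, 26.3]
tool_rot: [-3.137, -0.177, -0.0]
contact_force: [0.1, -0.2, -0.2]
gripper_width: 22.7
grip_force: 44.4
```

Run:
```python
from h import *
delta((593.6,181.2,24.3),.113);print(manip.sense()["contact_force"])
```

```text
t 11.2 tcp [593.6 181.1  26.3] j [0.25 0.65 1.8  0.   0.69 1.71] w 22.7
axes
 [[ 0.994  0.113  0.   ]
 [ 0.113 -0.994  0.   ]
 [ 0.    -0.    -1.   ]]
shift [ 0.  -0.1  2. ] turns [[-0.    -0.    -0.   ]
 [-0.     0.     3.141]]
[ 0.0530578  -0.1556859  -0.15021067]
```

>>> servo_tool(rows="0 0 0 0 0 0.5 18; 0 0 0 0 0 0.5 18; 0 0 0 0 0 0.4 18; 0 0 0 0 0 0 18; 0 0 0 0 0 0 18")

```text
clock: 11.7
tcp_pos: [593.5, 181.1, 24.8]
tool_rot: [3.137, 0.177, -0.0]
contact_force: [0.8, -0.3, -1.0]
gripper_width: 22.4
grip_force: 44.4
```

>>> servo_tool(rows="0 0 0 0 0 0.3 18; 0 0 0 0 0 0.3 18; 0 0 0 0 0 0 18")

```text
clock: 12.0
tcp_pos: [593.6, 181.1, 24.4]
tool_rot: [-3.137, -0.177, -0.0]
contact_force: [-0.9, -1.4, 4.4]
gripper_width: 23.2
grip_force: 45.0
```

Contact at 4 N, at the expected height. Releasing and retreating.

>>> servo_tool(rows="0 0 0 0 0 0 26; 0 0 0 0 0 0 30; 0 0 0 0 0 0 36; 0 0 0 0 0 0 44; 0 0 0 0 0 0 46; 0 0 0 0 0 -3 46; 0 0 0 0 0 -8 46; 0 0 0 0 0 -15 46", newtons=20)

```text
clock: 12.8
tcp_pos: [592.9, 181.0, 50.4]
tool_rot: [3.136, 0.177, -0.002]
contact_force: [0.1, -0.7, 0.6]
gripper_width: 46.1
grip_force: 0.0
```

>>> servo_tool(rows="0 0 0 0 0 -25 46; 0 0 0 0 0 -35 46; 0 0 0 0 0 -35 46; 0 0 0 0 15 -25 46; 0 0 0 0 30 0 46; 0 0 0 0 30 0 46; 0 0 0 0 30 0 46; 0 0 0 0 30 0 46")

```text
clock: 13.6
tcp_pos: [608.9, 45.9, 171.8]
tool_rot: [3.137, 0.177, 0.002]
contact_force: [-0.1, -0.4, 0.4]
gripper_width: 46.5
grip_force: 0.0
```

>>> servo_tool(rows="0 0 0 0 30 0 46; 0 0 0 0 30 0 46; 0 0 0 0 30 0 46; 0 0 0 0 30 0 46; 0 0 0 0 30 0 46; 0 0 0 0 30 0 46; 0 0 0 0 15 0 46; 0 0 0 0 0 0 46")

```text
clock: 14.4
tcp_pos: [630.9, -148.5, 171.2]
tool_rot: [3.136, 0.174, 0.002]
contact_force: [0.8, -0.7, -1.0]
gripper_width: 46.0
grip_force: 0.0
```

Run:
```python
from h import *
delta((593.6,181.2,24.3),.113)
t=manip.grab_frame("top");s=manip.grab_frame("side")
B=plate((593.8,181.2),.1129)+board((593.8,181.2),.1129,45)
a,=draw(t,[(110,240,125,225)],B,4);c,=draw(s,[(150,220,265,390)],B,3)
C=np.zeros((520,800,3),np.uint8);C[:,:400]=a;C[:210,400:775]=c
cv2.imwrite("pics/o7.png",C)
im=t["pixels"].astype(int);m=((im[...,1]>im[...,0]+8)&(im[...,1]>im[...,2]+4));u=np.zeros_like(m);u[140:215,145:212]=m[140:215,145:212]
W=np.array([onz(t,p,47)[:2] for p in np.argwhere(u)],np.float32);print(len(W),cv2.minAreaRect(W))
```

```text
t 14.4 tcp [ 630.9 -148.5  171.2] j [-0.28  0.51  1.63 -0.    1.    1.18] w 46.0
axes
 [[ 0.994  0.111  0.001]
 [ 0.111 -0.994 -0.   ]
 [ 0.001  0.001 -1.   ]]
shift [  -0.8 -331.9  146.7] turns [[ 1.000e-03 -1.000e-03 -2.000e-03]
 [-2.000e-03 -1.000e-03  3.139e+00]]
561 ((594.4878540039062, 181.54920959472656), (80.44640350341797, 50.179039001464844), 7.204258441925049)
```

View pics/o7.png

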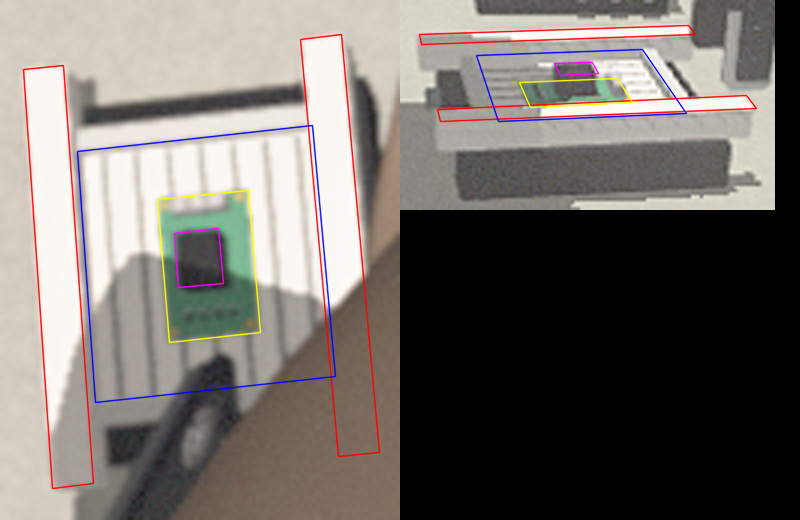

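The board lies flat in the plate's centre: it measures (594.5,181.5) against (593.8,181.2), under 1 mm off, with yaw matching within 1°. The gripper is clear, so I'm handing in.

```bash
python3 -c "
from station import manip
print(manip.finish_job())"
```

```text
the job is handed in; nothing more can be done
None
```

The relay board is lying flat in the centre of the preheater plate, measured within about 1 mm and 1° by camera; I handed the job in at about 14.5 s, did not touch the other two boards, and no verdict came back.

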